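# Shut the arches of a lever arch file and press its compressor bar home

### The job

A small lever arch file lies open on the desk with its red-tipped steel lever up and its two arches standing open. With the fingertips only, push the lever over until it snaps down and the arches have closed onto their posts, and press the black compressor bar down until it lies on the sheets. Nothing is to be picked up: leave the file lying where it is, and do not disturb the pen and eraser that lie on it or the hole punch beside it.

Things in the scene. Friction and masses are not known exactly. Their poses are not given: they have to be found in the camera images.
- lever_file: Open file, blue with grey inside, loose on the desk, 1.4 kg. Origin: its underside, midway between the posts; x along the spine (away from the robot at yaw 0), y left to the front cover, z up. Flat covers 3 mm thick: x -118 to 118, y -142 to 334 mm. White sheets: x -105 to 105, y -136 to 12, top at z 23.5 mm. Two posts, 5 mm thick, 44 mm high, at x -40 and 40, y 0.
- lever_pivot (a point): The pivot axis of the steel lever, in the file's frame at x = -30, y = +32, z = 16 mm. The axis runs along the file's y; the lever swings in the file's xz plane at y = +32 mm, between the two arches.
- lever_tip (a point): The thumb end of the steel lever, 66 mm from the pivot. The lever is a strip 15 mm wide (19 mm at the end), 2.6 mm thick, with a red plastic thumb sleeve and a curled lip at the very end (about 74 mm from the pivot). It moves with the lever.
- file_lever (a joint): Lever angle, rad. 0: open, tip up, 1.22 rad above level, leaning to the file's +x. 1.10: shut, tip towards +x, 0.12 rad above level. An over-centre spring drives it to the nearer end; the middle is at 0.55. Moving it off an end takes about 0.26 N m (5 N at 50 mm from the pivot), falling to nothing at the middle; past it the lever snaps to the other end by itself.
- file_arches (a joint): Angle of the two arches (5 mm steel rod at x = -40 and 40 mm of the file), rad. 0: open, leaning to the file's +y, about 80 mm high. 1.0: shut, their tips on the posts, 55 mm high. They hinge about a line along the file's x at y = 56, z = 10 mm and follow the lever in proportion.
- compressor_bar (a joint): How far the compressor bar is pushed down, m. 0: uppermost; 0.0135: down on the sheets, as far as it goes. It slides on the two posts with about 2.5 N of friction and stays where it is left.
- bar_middle (a point): The ribbed middle of the top of the black compressor bar, where it is pressed. The bar is 112 mm long along the file's x, 12 mm wide and 3 to 5 mm thick; this point is 41.5 mm above the desk with the bar uppermost and 28 mm when it is down.
- white_pen: White ball pen, 11 x 145 x 9 mm, lying on the sheets. Origin: centre of its underside.
- eraser: Eraser in a dark sleeve, 21 x 44 x 13 mm, lying on the inside of the front cover. Origin: centre of its underside.
- hole_punch: Two-hole punch with a blue lever, 113 x 149 x 68 mm, on the desk to the right of the file; not used. Origin: centre of its underside.

How it is judged:
By the outcome, as a careful person would: the job done as asked, in the order asked, and still so for the second after the job is handed in, with the robot touching nothing.
It also fails if it takes over 35 s, if anything falls off the work surface, if the arm or the gripper's body presses on something with over 40 N, if the wrist force passes 120 N, or if a joint passes its speed limit or range.

### The arm

A 7-joint arm with a two-finger parallel gripper is mounted at the origin on the work surface; the furniture and walls round the work are solid. World frame = base frame: x ahead of the robot, y to its left, z up, the work surface at z = 0. Lengths are in m, angles in rad, forces in N, time in s.
With the tool pointing down it reaches from about 0.4 to 0.875 m from the base axis. Payload 19.3 kg.
Tool frame: the origin (TCP) lies at the very end of the fingers, on their centre line; the grasp point (between the pads) lies 19 mm behind it; z points along the fingers, y is the line along which they close (so a half turn about z gives the same grasp; the last joint's range is limited). The gripper opens to 85 mm and grips with 20 to 120 N. Pads are 22 mm wide; open, the fingers measure 114 mm over their backs; the gripper's body (76 mm by 85 mm) begins 54 mm behind the grasp point. The pads swing forward as they close: fully open they stand 13 mm farther back than shut.
Start: joints at [1.142, 0.521, -0.036, 1.599, 0.021, 1.021, -0.113], TCP at [0.219, -0.585, 0.231] pointing down, gripper open.
Joint ranges: [-2.91, 2.91], [-0.3, 2.13], [-1.5, 1.42], [0.17, 2.43], [-1.26, 4.41], [0.16, 1.93], [-2.52, 2.52]. Speed limits (rad/s): [1.89, 1.89, 2.39, 2.39, 3.01, 3.01, 3.01].

### API

Orientations are given as a unit quaternion [w, x, y, z].
In Python, from station import * gives the robot as it stands.
- The arm moves only by the tool jog_arm, never from a script. Its argument "increments" is a list of rows, each a list of 7 numbers: the opening, from 0 (shut) to 1 (fully open), then the shift along the tool's x, y, z in mm, then the turn, a rotation vector about the tool's x, y, z in rad. In form: [[claw, tx, ty, tz, wx, wy, wz], ...]. A call has 1 to 12 rows; each row shifts and turns the commanded pose from where the row before left it, along the tool's axes as they then stand; what a row does not reach is not made up. A row lasts 1/12 s, in which the tool goes at most 41.7 mm and 7.16 degrees, less where a joint would pass 70% of its speed; a pose out of reach is approached as far as the arm can. A call is refused whole if a number of a shift passes 41.7 or a number of a turn 0.125, either way. A call with a gripper value outside its range is refused whole. The fingers move at their own pace and stop on an object; "newtons" is the grip in N (left out, the last holds). Time passes only in rows, so rows that do not move let the fingers close. It gives the time, the measured TCP pose, the force, the opening and the grip force at its end, in the units of the state.
- read_state(): the state, without advancing time (a new reading comes with each control period).
- get_image(name): name is "scene" or "top" or "wrist"; returns a dict with "image" (420x560x3 uint8, blue, green, red), "K" (3x3 intrinsics, pixels), "R" (3x3) and "t" (3): a world point X has camera coordinates R X + t; the wrist camera has in their place "hand_eye" (4x4, takes a point from camera to tool coordinates, whose origin is the TCP and whose axes are the flange's). Camera axes: x right, y down, z forward; pixel columns grow to the right and rows downward; lengths in m; the calibration is good to about 2 mm. A picture is of the moment at which its call begins: read the wrist's pose just before it. There is no depth.
- close_job(): hands the job in; it is judged then, once.
Trained networks look in a picture, given as the dict that the camera call returned (one of the last four; its "shot" number tells which), for a name from the list of things; names that differ only in an ending like _2 or _b are one class to them, and where a whole thing is asked for, a point or a joint stands for the part that bears it (a point fixed in the world has none). Each returns a list of dicts, best first, with "score" (0 to 1); they miss things now and then, are a little off and sometimes report something else, mostly with a low value. They report only what shows in the picture. A call takes as long as a camera call.
- boxes_of(label, picture): "rect" ([left, top, right, bottom] in pixels, round what is visible of it).
- cut_out(label, picture): "pixels" (420x560 bool, what is visible of it) and "rect" ([left, top, right, bottom] in pixels, round what is visible of it).
- landmark_of(label, picture): "location" ([column, row] in pixels: a listed point, or the origin of a listed thing).
The state is a dict: "time": time; "qpos": joint angles; "joint_vel": joint speeds; "tau": joint torques, N m; "ee_pos": TCP position; "tool_rot": TCP orientation; "ft_force": force on the tool from outside, world axes, zero at the start; "wrist_torque": the same for the moment, N m; "gripper_width": opening from 0.0 (shut) to 1.0 (fully open); "grasp_force": force on a finger pad.
Only numpy, scipy, OpenCV 4.12 (cv2) and the standard library are available. Lean on these libraries where they do the work, as an engineer would, in place of code of your own. Each camera call takes 0.05 s, during which the arm holds its last target. There are 200 camera calls.

## Working session

There is one attempt and no reset: what is moved stays moved. The work goes in short steps, Python scripts to look and compute and a tool call to move; the robot and the scene stay as the last step left them, time stands still between calls to the robot, and variables do not carry over. Pictures are saved under pics/ and viewed, at most 10 in all, crops included, and the job is handed in when it is done.

Besides the shell and the picture viewer there is one more tool, called as name([rows], argument=value, ...), one row to a line, values as JSON. jog_arm: Moves the arm, as the interface text tells. Its arguments: {"type":"object","properties":{"increments":{"type":"array","items":{"type":"array","items":{"type":"number"}}},"newtons":{"type":"number"}},"required":["increments"]}

```bash
mkdir -p pics
cat > h.py <<'E'
from station import *
import numpy as np, cv2
from scipy.spatial.transform import Rotation as Rn
def ray(p,uv):
    d=p["R"].T@np.linalg.inv(p["K"])@np.array([uv[0],uv[1],1.]); c=-p["R"].T@p["t"]; return c,d
def onz(p,uv,z):
    c,d=ray(p,uv); return c+d*(z-c[2])/d[2]
def tri(ps,uvs):
    A=np.zeros((3,3));b=np.zeros(3)
    for p,uv in zip(ps,uvs):
        c,d=ray(p,uv);d=d/np.linalg.norm(d);M=np.eye(3)-np.outer(d,d);A+=M;b+=M@c
    return np.linalg.solve(A,b)
E
python3 - <<'E'
from h import *
np.set_printoptions(precision=4,suppress=True)
s=read_state();print(s["time"],s["ee_pos"],s["tool_rot"],s["ft_force"])
P={n:get_image(n) for n in("scene","top")}
for n in P: cv2.imwrite(f"pics/{n}0.png",P[n]["image"])
Z={"lever_file":0,"lever_pivot":.016,"bar_middle":.0415,"lever_tip":.078,"white_pen":.0235,"eraser":.003,"hole_punch":0}
for l in Z:
    uv={}
    for n in P:
        r=landmark_of(l,P[n])
        if r: uv[n]=r[0]["location"]; print(l,n,np.array(uv[n]),round(r[0]["score"],2),onz(P[n],uv[n],Z[l]))
    if len(uv)==2: print("  tri",tri([P[n] for n in uv],list(uv.values())))
E
```

```text
0.0 [ 0.2193 -0.5849  0.2307] [-0.0005  0.984   0.1784 -0.0001] [-1.0973 -1.1715 -0.6409]
lever_file top [266.3 228. ] 0.83 [ 0.4584 -0.0566  0.    ]
lever_pivot scene [305.1 241.1] 0.9 [ 0.445  -0.0153  0.016 ]
lever_pivot top [249.  229.3] 0.7 [ 0.4531 -0.0167  0.016 ]
  tri [ 0.4493 -0.0169  0.0139]
bar_middle scene [300.2 216.5] 0.62 [ 0.4662 -0.0651  0.0415]
bar_middle top [271.7 227.7] 0.58 [ 0.4565 -0.0697  0.0415]
  tri [ 0.4619 -0.0692  0.0368]
lever_tip scene [294.3 216.6] 0.51 [ 0.4737 -0.0312  0.078 ]
lever_tip top [251.3 220.2] 0.7 [ 0.4693 -0.0246  0.078 ]
  tri [ 0.4705 -0.0249  0.0855]
white_pen top [305.3 250.3] 0.54 [ 0.4078 -0.1484  0.0235]
eraser scene [211.6 281.2] 0.66 [0.6272 0.124  0.003 ]
hole_punch scene [341.1 149.1] 0.69 [ 0.4051 -0.3725  0.    ]
hole_punch top [406.1 254.1] 0.64 [ 0.4059 -0.3877  0.    ]
  tri [ 0.4063 -0.3923 -0.0169]
```

```bash
python3 -c "
import cv2,numpy as np
a=cv2.imread('pics/top0.png');b=cv2.imread('pics/scene0.png');print(a.shape)"
```

```text
(420, 560, 3)
```

View pics/top0.png

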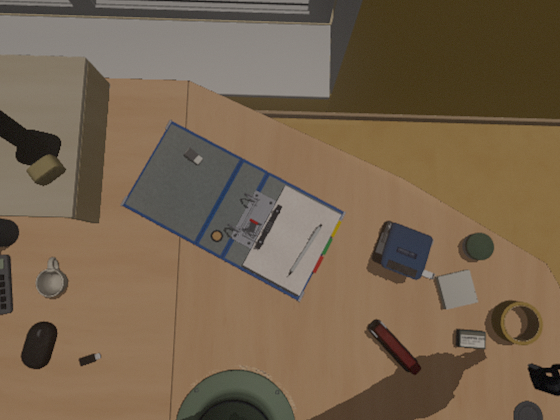

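View pics/scene0.png

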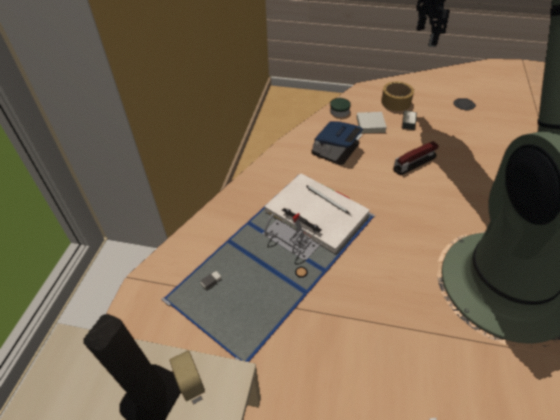

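The top view shows the open file rotated about -27°. The cover corners are near (172,122), (342,212), (299,298) and (124,205). The lever's red tip is near (252,222), the bar near (270,228), the pen near (305,250), and the punch at (405,250), clear of the file. The scene view agrees. Next I'll fit the file pose.

Run:
```python
from h import *
np.set_printoptions(precision=4,suppress=True)
p=get_image("top")
m=cut_out("lever_file",p)[0]["pixels"].astype(np.uint8)
m=cv2.morphologyEx(m,cv2.MORPH_CLOSE,np.ones((15,15),np.uint8))
c=max(cv2.findContours(m,0,2)[0],key=cv2.contourArea)[:,0]
w=np.array([onz(p,u,.003)[:2] for u in c],np.float32)*1000
r=cv2.minAreaRect(w);print(r, "expect 476x236")
B=cv2.boxPoints(r)/1000;print(B)
# long axis dir pointing to +y(world)-ish = file y
e=B[1]-B[0],B[2]-B[1]; y=max(e,key=np.linalg.norm); y=y/np.linalg.norm(y); y=y if y[1]>0 else -y
x=np.array([y[1],-y[0]]);print("yaw deg",np.degrees(np.arctan2(x[1],x[0])))
o=np.array(r[0])/1000-y*.096;print("origin",o)
print("pivot",o-.03*x+.032*y,"tip open",o-.0073*x+.032*y)
```

```text
((503.1609802246094, 24.131942749023438), (483.9952392578125, 240.09405517578125), 63.473838806152344) expect 476x236
[[ 0.2877 -0.1388]
 [ 0.5025 -0.246 ]
 [ 0.7186  0.187 ]
 [ 0.5038  0.2943]]
yaw deg -26.52616
origin [ 0.4603 -0.0618]
pivot [ 0.4477 -0.0197] tip open [ 0.468  -0.0299]
```

jog_arm([
  [0, 20.5, -22.6, 0, 0, 0, 0],
  [0, 20.5, -22.6, 0, 0, 0, 0],
  [0, 20.5, -22.6, 0, 0, 0, 0],
  [0, 20.5, -22.6, 0, 0, 0, 0],
  [0, 20.5, -22.6, 0, 0, 0, 0],
  [0, 20.5, -22.6, 0, 0, 0, 0],
  [0, 20.5, -22.6, 0, 0, 0, 0],
  [0, 20.5, -22.6, 0, 0, 0, 0],
  [0, 20.5, -22.6, 0, 0, 0, 0],
  [0, 20.5, -22.6, 0, 0, 0, 0],
], newtons=20)

```text
time: 1.73
ee_pos: [0.3324, -0.3003, 0.2315]
tool_rot: [0.0, 0.984, 0.178, 0.0]
ft_force: [1.4, -0.5, 0.5]
gripper_width: 0.003
grasp_force: 0.0
```

jog_arm([
  [0, 20.5, -22.6, 0, 0, 0, 0],
  [0, 20.5, -22.6, 0, 0, 0, 0],
  [0, 20.5, -22.6, 0, 0, 0, 0],
  [0, 20.5, -22.6, 0, 0, 0, 0],
  [0, 20.5, -22.6, 0, 0, 0, 0],
  [0, 20.5, -22.6, 0, 0, 0, 0],
  [0, 20.5, -22.6, 0, 0, 0, 0],
  [0, 20.5, -22.6, 0, 0, 0, 0],
  [0, 20.5, -22.6, 0, 0, 0, 0],
  [0, 20.5, -22.6, 0, 0, 0, 0],
])

```text
time: 2.57
ee_pos: [0.445, -0.0166, 0.2315]
tool_rot: [0.0, 0.984, 0.178, 0.0]
ft_force: [0.9, -0.5, -0.8]
gripper_width: 0.004
grasp_force: 0.0
```

jog_arm([
  [0, 0, 0, 0, 0, 0, 0.1025],
  [0, 0, 0, 0, 0, 0, 0.1025],
  [0, 0, 0, 0, 0, 0, 0.1025],
  [0, 0, 0, 0, 0, 0, 0.1025],
  [0, 0, 0, 0, 0, 0, 0.1025],
  [0, 0, 0, 0, 0, 0, 0.1025],
  [0, 0, 0, 0, 0, 0, 0.1025],
  [0, 0, 0, 0, 0, 0, 0.1025],
  [0, 0, 0, 0, 0, 0, 0],
  [0, 0, 0, 0, 0, 0, 0],
])

```text
time: 3.4
ee_pos: [0.4447, -0.0179, 0.2314]
tool_rot: [0.0, 0.974, -0.227, 0.0]
ft_force: [0.3, 0.1, -0.3]
gripper_width: -0.005
grasp_force: 0.0
```

```bash
cat >> h.py <<'E'
def wrist():
    s=read_state(); p=get_image("wrist"); H=np.eye(4); q=s["tool_rot"]
    H[:3,:3]=Rn.from_quat([q[1],q[2],q[3],q[0]]).as_matrix(); H[:3,3]=s["ee_pos"]
    C=np.linalg.inv(H@np.array(p["hand_eye"])); p["R"]=C[:3,:3]; p["t"]=C[:3,3]; return s,p
def fileframe(X,o,yaw):
    x=np.array([np.cos(yaw),np.sin(yaw)]);d=np.array(X[:2])-o;return np.array([d@x,d@np.array([-x[1],x[0]]),X[2]])
E
python3 - <<'E'
from h import *
np.set_printoptions(precision=4,suppress=True)
s,p=wrist();print(s["time"],s["ee_pos"],s["tool_rot"],s["gripper_width"],s["ft_force"])
cv2.imwrite("pics/w1.png",p["image"])
for l,z in {"lever_file":0,"lever_pivot":.016,"bar_middle":.0415,"lever_tip":.078}.items():
    r=landmark_of(l,p)
    if r: uv=r[0]["location"]; print(l,np.array(uv),round(r[0]["score"],2),onz(p,uv,z))
E
```

```text
3.4 [ 0.4447 -0.0179  0.2314] [ 0.      0.9739 -0.2269  0.0001] -0.0048951293374465115 [ 0.2704  0.0552 -0.3066]
lever_file [305.4 157.9] 0.58 [ 0.4596 -0.0616  0.    ]
lever_pivot [278.9 185.1] 0.67 [ 0.4463 -0.0183  0.016 ]
bar_middle [308.4 163.5] 0.89 [ 0.4583 -0.0609  0.0415]
lever_tip [278.2 173.9] 0.62 [ 0.4681 -0.0284  0.078 ]
```

View pics/w1.png

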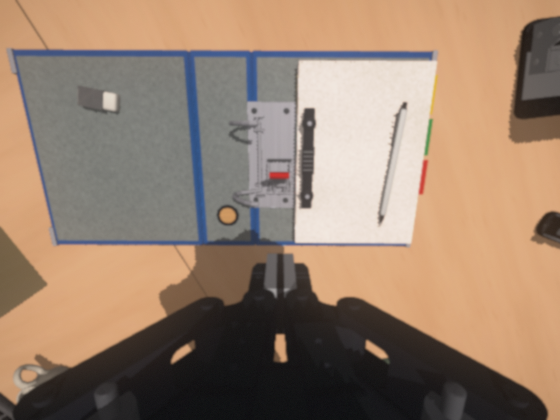

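The tool axes line up with the file and the TCP sits nearly over the pivot. The red tip is at (279,175), the bar at (308,160), and the arches lean left near (243,130) and (245,195). I'll zoom in to check clearance next to the lower arch.

```bash
python3 -c "
import cv2
a=cv2.imread('pics/w1.png')[90:225,215:335];cv2.imwrite('pics/c1.png',cv2.resize(a,None,fx=4.4,fy=4.4,interpolation=cv2.INTER_CUBIC))"
```

```text
(no output)
```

View pics/c1.png

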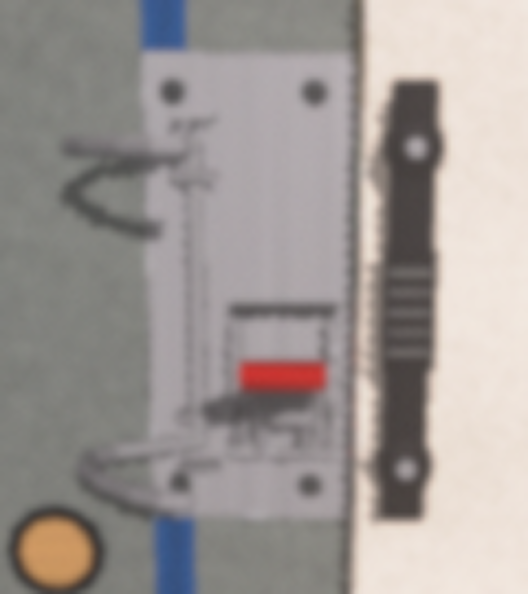

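jog_arm([
  [0, -4, 0, 20, 0, 0, 0],
  [0, 0, 0, 35, 0, 0, 0],
  [0, 0, 0, 35, 0, 0, 0],
  [0, 0, 0, 35, 0, 0, 0],
  [0, 0, 0, 25, 0, 0, 0],
  [0, 0, 0, 10, 0, 0, 0],
  [0, 0, 0, 0, 0, 0, 0],
  [0, 0, 0, 0, 0, 0, 0],
])

```text
time: 4.32
ee_pos: [0.4409, -0.0162, 0.0712]
tool_rot: [0.0, 0.974, -0.228, -0.0]
ft_force: [0.6, 0.4, 0.2]
gripper_width: -0.003
grasp_force: 0.0
```

jog_arm([
  [0, 4, 0, 0, 0, 0, 0],
  [0, 4, 0, 0, 0, 0, 0],
  [0, 4, 0, 0, 0, 0, 0],
  [0, 4, 0, -1, 0, 0, 0],
  [0, 4, 0, -1, 0, 0, 0],
  [0, 0, 0, 0, 0, 0, 0],
])

```text
time: 4.82
ee_pos: [0.4592, -0.0255, 0.0735]
tool_rot: [0.0, 0.973, -0.229, -0.0]
ft_force: [-3.6, 0.8, 0.3]
gripper_width: 0.003
grasp_force: 1.5
```

jog_arm([
  [0, 3, 0, 2.5, 0, 0, 0],
  [0, 3, 0, 3, 0, 0, 0],
  [0, 3, 0, 3.5, 0, 0, 0],
  [0, 3, 0, 4, 0, 0, 0],
  [0, 3, 0, 4, 0, 0, 0],
  [0, 2, 0, 4, 0, 0, 0],
])

```text
time: 5.32
ee_pos: [0.4747, -0.033, 0.0518]
tool_rot: [-0.0, 0.974, -0.229, 0.0]
ft_force: [0.0, -0.7, 1.6]
gripper_width: -0.003
grasp_force: 0.6
```

jog_arm([
  [0, 2, 0, 4, 0, 0, 0],
  [0, 2, 0, 4, 0, 0, 0],
  [0, 1.5, 0, 4, 0, 0, 0],
  [0, 1.5, 0, 4, 0, 0, 0],
  [0, 0, 0, 0, 0, 0, 0],
])

```text
time: 5.73
ee_pos: [0.4803, -0.0359, 0.0355]
tool_rot: [0.0, 0.974, -0.229, -0.0]
ft_force: [-0.1, -1.0, 0.3]
gripper_width: 0.002
grasp_force: 0.0
```

Run:
```python
from h import *
s=read_state();print(s["ee_pos"],s["ft_force"])
p=get_image("scene");a=p["image"][150:320,200:400];cv2.imwrite("pics/s2.png",cv2.resize(a,None,fx=3.5,fy=3.5,interpolation=cv2.INTER_CUBIC))
```

```text
[ 0.4803477  -0.03590858  0.03551073] [-0.0713677  -1.00088367  0.25109716]
```

View pics/s2.png

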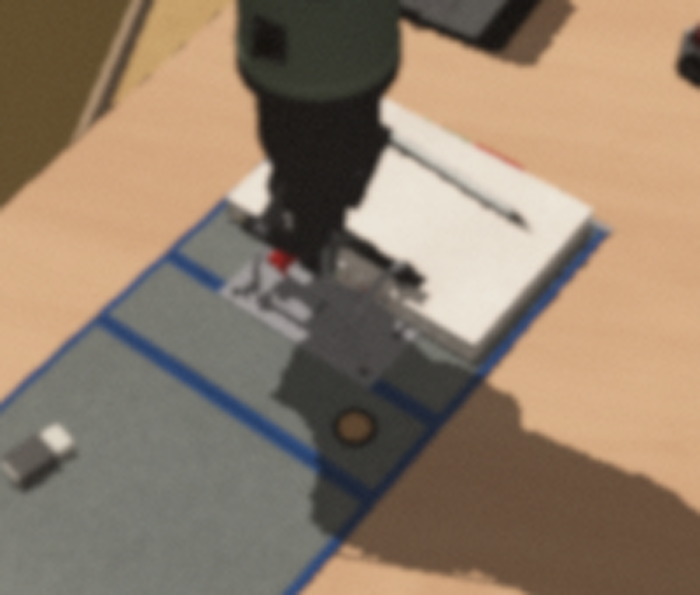

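The lever's red tip now lies at the far end and the arches are over the posts. I'll rise, move over the bar, and look again.

jog_arm([
  [0, 0, 0, -10, 0, 0, 0],
  [0, 0, 0, -30, 0, 0, 0],
  [0, 0, 0, -30, 0, 0, 0],
  [0, 0, 0, -30, 0, 0, 0],
  [0, -3, 16, -30, 0, 0, 0],
  [0, -4, 16, -30, 0, 0, 0],
  [0, 0, 0, 0, 0, 0, 0],
  [0, 0, 0, 0, 0, 0, 0],
])

```text
time: 6.45
ee_pos: [0.4603, -0.062, 0.1986]
tool_rot: [-0.0, 0.973, -0.229, 0.002]
ft_force: [0.2, -0.8, -0.1]
gripper_width: 0.0
grasp_force: 0.0
```

Run:
```python
from h import *
np.set_printoptions(precision=4,suppress=True)
s,p=wrist();print(s["time"],s["ee_pos"],s["ft_force"])
a=p["image"][40:300,180:440];cv2.imwrite("pics/w2.png",cv2.resize(a,None,fx=2.3,fy=2.3,interpolation=cv2.INTER_CUBIC))
o=np.array([.4595,-.0615]);yaw=np.radians(-26.5)
print("tcp",fileframe(s["ee_pos"],o,yaw))
for l,z in {"lever_file":0,"lever_pivot":.016,"bar_middle":.0415,"lever_tip":.024}.items():
    r=landmark_of(l,p)
    if r: uv=r[0]["location"]; X=onz(p,uv,z);print(l,np.array(uv),round(r[0]["score"],2),X,fileframe(X,o,yaw))
```

```text
6.45 [ 0.4603 -0.062   0.1986] [ 0.1564 -0.7756 -0.1251]
tcp [ 0.0009 -0.0001  0.1986]
lever_file [280.1 189.4] 0.91 [ 0.4604 -0.0631  0.    ] [ 0.0016 -0.001   0.    ]
lever_pivot [247.7 217.7] 0.86 [ 0.4505 -0.0166  0.016 ] [-0.0281  0.0361  0.016 ]
bar_middle [277.5 197.7] 0.94 [ 0.4618 -0.0607  0.0415] [0.0018 0.0017 0.0415]
lever_tip [246.  164.5] 0.68 [ 0.5053 -0.045   0.024 ] [0.0337 0.0352 0.024 ]
```

View pics/w2.png

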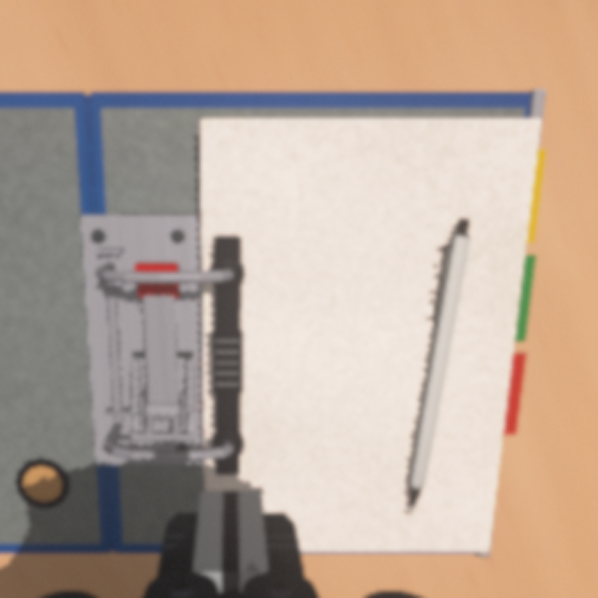

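The lever is flat and both arches rest on their posts. The file hasn't moved, and the bar middle is under the fingers. Now I'll press.

jog_arm([
  [0, 1, -1, 20, 0, 0, 0],
  [0, 0, 0, 35, 0, 0, 0],
  [0, 0, 0, 35, 0, 0, 0],
  [0, 0, 0, 35, 0, 0, 0],
  [0, 0, 0, 20, 0, 0, 0],
  [0, 0, 0, 5, 0, 0, 0],
  [0, 0, 0, 0, 0, 0, 0],
])

```text
time: 7.28
ee_pos: [0.4603, -0.0604, 0.0449]
tool_rot: [0.0, 0.974, -0.228, -0.002]
ft_force: [-0.9, 0.3, 0.1]
gripper_width: 0.001
grasp_force: 0.0
```

jog_arm([
  [0, 0, 0, 4, 0, 0, 0],
  [0, 0, 0, 4, 0, 0, 0],
  [0, 0, 0, 4, 0, 0, 0],
  [0, 0, 0, 4, 0, 0, 0],
  [0, 0, 0, 3, 0, 0, 0],
  [0, 0, 0, 0, 0, 0, 0],
  [0, 0, 0, 0, 0, 0, 0],
])

```text
time: 7.87
ee_pos: [0.4611, -0.0609, 0.0273]
tool_rot: [0.0, 0.974, -0.229, -0.0]
ft_force: [0.3, -0.3, 0.7]
gripper_width: 0.002
grasp_force: 0.0
```

jog_arm([
  [0, 0, 0, 1, 0, 0, 0],
  [0, 0, 0, 0, 0, 0, 0],
  [0, 0, 0, 0, 0, 0, 0],
])

```text
time: 8.12
ee_pos: [0.4611, -0.0609, 0.0264]
tool_rot: [0.0, 0.974, -0.229, -0.0]
ft_force: [-0.6, -0.1, 5.4]
gripper_width: 0.003
grasp_force: 2.1
```

jog_arm([
  [0, 0, 0, 1, 0, 0, 0],
  [0, 0, 0, 0, 0, 0, 0],
  [0, 0, 0, 0, 0, 0, 0],
])

```text
time: 8.37
ee_pos: [0.4611, -0.061, 0.0256]
tool_rot: [0.0, 0.974, -0.229, -0.0]
ft_force: [-2.6, 0.6, 11.9]
gripper_width: 0.001
grasp_force: 6.0
```

The force climbs to 12 N, well above the bar's friction, so it has bottomed. I'll retreat and check.

jog_arm([
  [0, 0, 0, -5, 0, 0, 0],
  [0, 0, 0, -30, 0, 0, 0],
  [0, 0, 0, -35, 0, 0, 0],
  [0, 0, 0, -35, 0, 0, 0],
  [0, 0, 0, -35, 0, 0, 0],
  [0, 0, 0, -33, 0, 0, 0],
  [0, 0, 0, 0, 0, 0, 0],
  [0, 0, 0, 0, 0, 0, 0],
])

```text
time: 9.03
ee_pos: [0.4619, -0.0611, 0.2]
tool_rot: [-0.0, 0.973, -0.229, 0.002]
ft_force: [0.5, -0.6, -0.5]
gripper_width: -0.0
grasp_force: 0.0
```

Run:
```python
from h import *
np.set_printoptions(precision=4,suppress=True)
s,p=wrist();print(s["time"],s["ee_pos"],s["ft_force"])
a=p["image"][40:300,180:440];cv2.imwrite("pics/w3.png",cv2.resize(a,None,fx=2.3,fy=2.3,interpolation=cv2.INTER_CUBIC))
q=get_image("scene")
for l in("bar_middle","lever_tip"):
    r,t=landmark_of(l,p),landmark_of(l,q)
    if r and t: print(l,r[0]["score"],t[0]["score"],tri([p,q],[r[0]["location"],t[0]["location"]]))
```

```text
9.0333 [ 0.4619 -0.0611  0.2   ] [ 0.525  -0.6315 -0.5244]
bar_middle 0.93 0.48 [ 0.4649 -0.0599  0.0322]
lever_tip 0.89 0.48 [ 0.5059 -0.0477  0.0198]
```

View pics/w3.png

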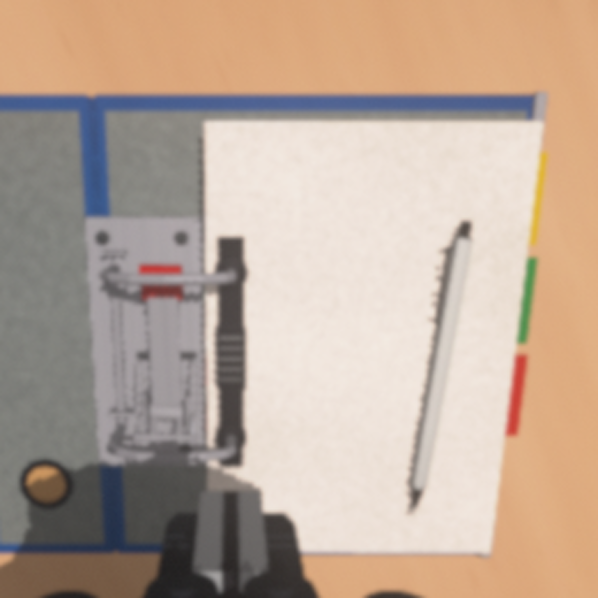

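The bar is down: it looks slightly smaller and its shadow gap on the sheets is gone. The arches are shut, the lever is flat, and the pen hasn't moved. I'll hand in.

```bash
python3 -c "
from station import *
print(close_job())"
```

```text
the job is handed in; nothing more can be done
None
```

I handed the job in at about 9 s: the lever is snapped down with both arches closed on their posts, the compressor bar is pressed onto the sheets, and the file and pen have not visibly moved; the eraser and hole punch were not touched.

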